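# Work the tight bung out of the leaning combustion port

## Task

Open the leaning combustion port: rock its tight rubber bung side to side (away from the robot and back) several times, by a good visible amount, while drawing it straight out. Do not yank it, or the neck is dragged up in its spring mount. Then put the bung down inside the shallow metal tray (do not drop it in from a height), and do not knock over or push away the dropper bottle or the jar.

Things in the scene. Friction and masses are not known exactly. Their poses are not given: they have to be found in the camera images.
- bung: Black rubber bung, 98 mm long, 100 to 210 g. Origin at the centre of its foot, z along its length to the grip end. Shank 24 (x) x 30 (y) mm up to z = 35 mm; flange 34 x 44 mm up to z = 43; then a flat grip tab 34 (x) x 14 (y) mm up to z = 98, gripped across its 14 mm. At the start it sits in the port, axes parallel to port_mouth's, foot 30 mm below the mouth.
- bung_top (a point): Middle of the end face of the bung's grip tab, 98 mm from the foot along the bung's z.
- port_mouth (a point): Centre of the mouth of the leaning white rectangular neck (outside 37 x 48 mm, bore 27 (x) x 38 (y) mm; about 100 mm above the table). z points out along the neck's axis, 28 degrees from vertical, leaning to the left; y is level, away from the robot. Rock the bung to +y and -y, about x, by up to 8 degrees either way (the bore has room for that, none across).
- lips (a point): Point on the neck's axis 8 mm below the mouth, axes as port_mouth: midway between two sprung rubber lips at y = +15 and -15 mm that grip the shank with some 35 N each (friction about 1). Best pivot for rocking. A straight pull needs 60 to 80 N; rocking 8 degrees each way it takes under 30 N if the lift is under 4 mm a swing. The shank is past the lips after 22 mm, out after 30 mm.
- port (a joint): How far the neck has been dragged up along its axis in its spring mount, m: 0 is home, stop at 0.020. It starts to lift at a pull of about 15 N and takes 2.5 N more for each mm; it springs back by itself. Pulling it up more than 8 mm (about 35 N) spoils the job.
- port_stand: Fixed stand that carries the neck: dark steel base plate 140 x 100 x 10 mm on the table, two grey side plates up to 76 mm high. Origin at the centre of the plate's underside; the neck leans to its -x side.
- tray: Fixed shallow aluminium tray, 130 (x) x 180 (y) mm, 22 mm high, wall and floor about 4 mm. Origin at the centre of its underside, z up. The bung may stand or lie in it.
- dropper_bottle: Dark dropper bottle, 34 x 32 x 90 mm, a loose bystander. Origin at the centre of its underside, z up.
- salve_jar: Low round jar, 87 mm across and 57 mm high, a loose bystander. Origin at the centre of its underside, z up.

How it is judged:
On the way, in this order (a step that is already met when the one before it is completed fails the run):
1. the bung, still in the neck, has been rocked to the far side (the end of its tab at least 7 mm to the +y side of the neck's axis) (z of bung in the frame of port_mouth below -0.008 m and y of bung_top in the frame of port_mouth above 0.007 m).
2. the bung, still in the neck, has then been rocked to the near side (the end of its tab at least 7 mm to the -y side) (z of bung in the frame of port_mouth below -0.008 m and y of bung_top in the frame of port_mouth below -0.007 m).
3. the bung is drawn clear of the neck (z of bung in the frame of port_mouth above 0.005 m).
At the end, for the whole second after the job is handed in: The bung stands or lies at rest on the tray's floor, foot inside the walls (within 65 mm in x and 90 mm in y of the tray's centre) and its top end no more than 15 mm beyond them; the neck is home in its mount (under 3 mm) (x of bung in the frame of tray between -0.065 and 0.065 m and y of bung in the frame of tray between -0.09 and 0.09 m and x of bung_top in the frame of tray between -0.08 and 0.08 m and y of bung_top in the frame of tray between -0.105 and 0.105 m and z of bung in the frame of tray below 0.04 m and contact force between bung and tray above 0.2 N and linear speed of bung below 0.02 m/s and value of joint port below 0.003 m); the robot touches nothing.
It fails at once if the neck is dragged up more than 8 mm in its spring mount (a hard, straight pull) (value of joint port above 0.008 m).
It fails at once if the drawn bung is let go with its foot more than 70 mm above the tray (contact force between bung and the fingers below 0.05 N and contact force between bung and anything else below 0.05 N and z of bung in the frame of port_mouth above 0.01 m and z of bung in the frame of tray above 0.07 m).
It fails at once if the dropper bottle or the jar is knocked over or pushed more than 50 mm (angle between any of dropper_bottle, salve_jar's own z axis and vertical above 0.6 rad or distance of any of dropper_bottle, salve_jar from where it was at the start of the episode above 0.05 m).
It also fails if it takes over 53 s, if anything falls off the work surface, if the arm or the gripper's body presses on something with over 40 N, if the wrist force passes 120 N, or if a joint passes its speed limit or range.

## Robot

A 7-joint arm with a two-finger parallel gripper is mounted at the origin on a cart in front of the work surface, level with it; the furniture and walls round the work are solid. World frame = base frame: x ahead of the robot, y to its left, z up, the work surface at z = 0. Lengths are in m, angles in rad, forces in N, time in s.
With the tool pointing down it reaches from about 0.425 to 1.025 m from the base axis. Payload 3.6 kg.
Tool frame: the origin (TCP) lies at the very end of the fingers, on their centre line; the grasp point (between the pads) lies 19 mm behind it; z points along the fingers, y is the line along which they close (so a half turn about z gives the same grasp; the last joint's range is limited). The gripper opens to 85 mm and grips with 20 to 120 N. Pads are 22 mm wide; open, the fingers measure 114 mm over their backs; the gripper's body (76 mm by 85 mm) begins 54 mm behind the grasp point. The pads swing forward as they close: fully open they stand 13 mm farther back than shut.
Start: joints at [1.246, 0.591, 0.048, 1.609, -0.033, 0.943, -0.034], TCP at [0.166, -0.706, 0.231] pointing down, gripper open.
Joint ranges: [-2.69, 2.69], [-0.47, 2.24], [-1.27, 1.36], [0.19, 2.51], [-1.53, 4.68], [0.08, 2.07], [-3.09, 3.09]. Speed limits (rad/s): [2.57, 2.57, 3.14, 3.14, 3.14, 3.14, 3.14].

## Interface

Orientations are given as a unit quaternion [w, x, y, z].
In Python, from rig import ctrl, cams gives the robot as it stands. The module is installed in compiled form; this text tells all that it offers.
- The arm moves only by the tool drive_tool, never from a script. Its argument "deltas" is a list that holds one entry, the list of rows, each a list of 7 numbers: the shift along the world's x, y, z in m, then the turn, a rotation vector about the world's x, y, z in degrees, then the opening, from 0 (shut) to 1 (fully open). A call has 1 to 12 rows; each row is the pose to reach, as a shift and turn from the pose commanded when the call began; what a row does not reach only later rows make up. A row lasts 1/8 s, in which the tool goes at most 62.5 mm and 10.7 degrees, less where a joint would pass 70% of its speed; a pose out of reach is approached as far as the arm can. A call with a gripper value outside its range is refused whole. The fingers move at their own pace and stop on an object; "newtons" is the grip in N (left out, the last holds). Time passes only in rows, so rows that repeat a pose let the fingers close. It gives the time, the measured TCP pose, the force, the opening and the grip force at its end, in the units of the state.
- ctrl.sense(): the state, without advancing time (a new reading comes with each control period).
- cams.capture(name): name is "scene" or "top"; returns (picture, depth): 480x640x3 uint8, red, green, blue; 480x640 float32, m along the optical axis (not along the pixel's ray), 0 where there is no reading.
- cams.get_calibration(name): a dict with "fx", "fy", "cx", "cy" (pixels), "distortion" ([k1, k2, p1, p2, k3] as OpenCV has them; the pictures are not rectified), "xyz" and "attitude" of the camera in the world. Camera axes: x right, y up, looking along -z (the intrinsics and any distortion apply to the point x, -y, -z); pixel columns grow to the right and rows downward; lengths in m; the calibration is good to about 2 mm. A picture is of the moment at which its call begins. get_calibration takes no time and is no camera call.
- ctrl.sign_off(): hands the job in; it is judged then, once.
The state is a dict: "time": time; "joints": joint angles; "qvel": joint speeds; "effort": joint torques, N m; "tool_pos": TCP position; "tcp_rot": TCP orientation; "contact_force": force on the tool from outside, world axes, zero at the start; "torque": the same for the moment, N m; "gripper_width": finger opening in m; "gripper_force": force on a finger pad.
Only numpy, scipy, OpenCV 4.12 (cv2) and the standard library are available. Lean on these libraries where they do the work, as an engineer would, in place of code of your own. Each camera call takes 0.05 s, during which the arm holds its last target. There are 200 camera calls.

## Working session

There is one attempt and no reset: what is moved stays moved. The work goes in short steps, Python scripts to look and compute and a tool call to move; the robot and the scene stay as the last step left them, time stands still between calls to the robot, and variables do not carry over. Pictures are saved under pics/ and viewed, at most 10 in all, crops included, and the job is handed in when it is done.

Besides the shell and the picture viewer there is one more tool, called after "Request:" by a JSON object that holds its "op" and its "data", one argument or row to a line. drive_tool: Moves the arm, as the interface text tells. Its arguments: {"type":"object","properties":{"deltas":{"type":"array"},"newtons":{"type":"number"}},"required":["deltas"]}

```bash
mkdir -p pics; cat > h.py <<'E'
import numpy as np, cv2
from rig import ctrl, cams
from scipy.spatial.transform import Rotation as R
def cal(n):
    c=cams.get_calibration(n); K=np.array([[c['fx'],0,c['cx']],[0,c['fy'],c['cy']],[0,0,1]]); q=c['attitude']
    return K,np.array(c['distortion'],float),np.array(c['xyz']),R.from_quat([q[1],q[2],q[3],q[0]]).as_matrix()
def rays(n,uv):
    K,d,t,M=cal(n); p=cv2.undistortPoints(np.array(uv,float).reshape(-1,1,2),K,d).reshape(-1,2)
    return t,np.c_[p[:,0],-p[:,1],-np.ones(len(p))]@M.T
def pts(n,uv,depth):  # world points from depth
    t,r=rays(n,uv); uv=np.array(uv,int).reshape(-1,2); return t+r*depth[uv[:,1],uv[:,0]][:,None]
def plane(n,uv,z):
    t,r=rays(n,uv); return t+r*((z-t[2])/r[:,2])[:,None]
def cloud(n,depth):
    v,u=np.mgrid[0:480,0:640]; return pts(n,np.c_[u.ravel(),v.ravel()],depth).reshape(480,640,3)
E
python3 - <<'E'
from h import *
for n in('scene','top'):
    p,d=cams.capture(n); cv2.imwrite(f'pics/{n}0.png',p[:,:,::-1]); np.savez(f'{n}0.npz',p=p,d=d)
    c=cams.get_calibration(n); print(n,c)
print(ctrl.sense())
E
```

```text
scene {'fx': 582.6875702199046, 'fy': 582.6875702199046, 'cx': 312.4487604171046, 'cy': 241.65794159469965, 'distortion': array([0.03783464, 0.        , 0.        , 0.        , 0.        ]), 'xyz': array([-0.34187663,  0.55034302,  0.85217022]), 'attitude': array([-0.40334152, -0.20649509,  0.42066084,  0.78595155])}
top {'fx': 614.8977959638524, 'fy': 614.8977959638524, 'cx': 317.63903539818864, 'cy': 233.38990546763955, 'distortion': array([-0.10063877,  0.        ,  0.        ,  0.        ,  0.        ]), 'xyz': array([ 0.29419985, -0.10027781,  1.42241912]), 'attitude': array([-0.69604767, -0.06431914,  0.05929648,  0.71264621])}
{'time': 0.1, 'joints': array([ 1.24649261,  0.59206312,  0.04831811,  1.6096826 , -0.03331818,
        0.94273549, -0.03369763]), 'qvel': array([-0.00060769, -0.0013501 , -0.00097059, -0.00332228,  0.00030615,
       -0.00021528,  0.00037948]), 'effort': array([ 5.65859271e-03, -5.49997330e+01,  1.55276634e+00, -1.98823678e+01,
        9.56105185e-03,  3.84120227e-03, -7.67032645e-06]), 'tool_pos': array([ 0.16568459, -0.70504234,  0.23023413]), 'tcp_rot': array([-1.02682280e-03,  9.93344552e-01,  1.15176023e-01, -1.74708116e-04]), 'contact_force': array([-0.89258488,  0.1733374 , -0.06223692]), 'torque': array([-0.02706977, -0.06003333,  0.01154291]), 'gripper_force': 0.0, 'gripper_width': 0.08550810003801315}
```

View pics/scene0.png

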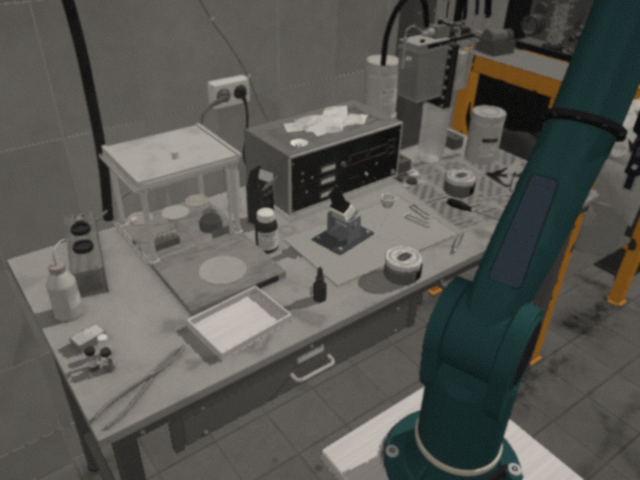

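View pics/top0.png

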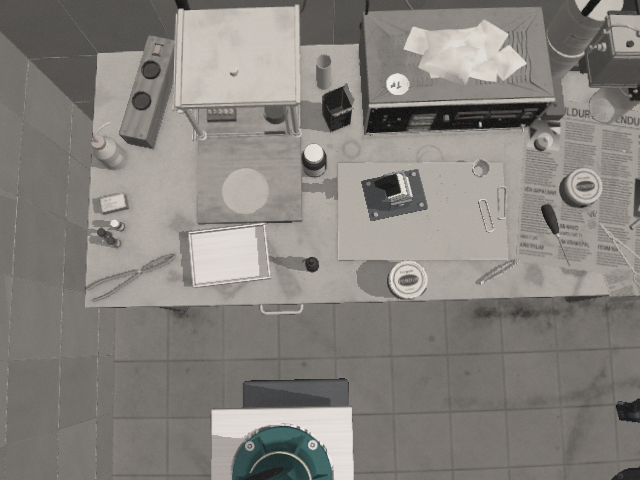

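The scene camera shows the black bung at about (342,205), the tray (240,320), the dropper bottle (319,285) and the jar (403,264). The top camera shows the bung tab at about (388,188) leaning left, the stand plate (394,195), the tray (229,255), the dropper (312,264) and the jar (408,280).

```bash
python3 - <<'E'
from h import *
for n,(a,b,c,d) in dict(top=(345,150,445,230),scene=(290,170,390,260)).items():
    f=np.load(n+'0.npz'); p=f['p']
    cr=cv2.resize(p[b:d,c-(c-a):c],None,fx=7,fy=6 if 0 else 7,interpolation=cv2.INTER_CUBIC) if 0 else cv2.resize(p[b:d,a:c],None,fx=6,fy=6,interpolation=cv2.INTER_CUBIC)
    if n=='top':pass
    cv2.imwrite(f'pics/{n}c.png',np.clip(cr[:,:,::-1]*1.6,0,255).astype('uint8'))
f=np.load('top0.npz');C=cloud('top',f['d']);p=f['p']
np.set_printoptions(precision=3,suppress=True)
for v in range(168,212,3): print(v,' '.join('%4d'%(1000*C[v,u,2]) for u in range(360,432,3)))
print('tray cor',plane('top',[(190,232),(267,225),(271,277),(194,286)],.022))
print('plate cor',plane('top',[(361,181),(418,170),(428,210),(373,221)],.010))
for nm,(u0,v0,u1,v1,zl) in dict(drop=(295,250,325,275,.03),jar=(382,255,435,302,.04),bigb=(300,140,330,180,.02)).items():
    q=C[v0:v1,u0:u1].reshape(-1,3); q=q[(q[:,2]>zl)&(q[:,2]<.4)]; print(nm,len(q),q.min(0),q.max(0),np.median(q,0))
E
```

```text
168    4    2    5    5    0    3    3    7    7    7    6    4    6    7    3    0    2    4    9    5    0    8    0    2
171    5    7   -2    3    0   11    4    5    3    6    6    3    5   75   76    9    8   12    9   15    1    7    1    9
174    0    3    1    6    7    4    7    8   78   79   69   76  116  104   93   11    8    8   17    6    6    8    7    3
177    5    4    4    1   10    9   11   11   64  167  114  116  121  108   86   82   13   15   13   10   15    2    5 1422
180    0    8    6   12    9    6  158  164  161  172  162  146  130  108   97   91   61    9   15   13    9    4    6    3
183    5   11   18   10    8  158  153  160  164  168  158  146  134  102   99   94   59    5    8   16    7    4    3    3
186    1    8   16   10   12  152  155 1422  143  137  131  126  115  115  107   84   65   10   11    4   10    0    6    0
189    5   10    8   13   12    9   10    9  121  109  105  111  116  119  111   93   85    9    9    3    6    7    4    8
192   -2    3   12   10   13   13   12    9    5  106  109  119  118  123  109   94   92   54   11    6   10
[... 494 characters left out ...]
15   15   15    8
207    4    4    8   17    7   12    6   10   12    4   51   52   37   29   26   13    6    6    8   13   14    9   10    7
210    5    7    3   14    8    9   11   13    9    9   20    7   18    5   12    7   11   12    7   13    5    3    2    2
tray cor [[0.553 0.204 0.022]
 [0.565 0.024 0.022]
 [0.443 0.016 0.022]
 [0.426 0.193 0.022]]
plate cor [[ 0.668 -0.199  0.01 ]
 [ 0.692 -0.336  0.01 ]
 [ 0.594 -0.354  0.01 ]
 [ 0.57  -0.223  0.01 ]]
drop 157 [ 0.455 -0.093  0.03 ] [ 0.485 -0.056  0.092] [ 0.467 -0.078  0.047]
jar 1214 [ 0.385 -0.336  0.042] [ 0.471 -0.248  0.067] [ 0.427 -0.291  0.057]
bigb 666 [ 0.673 -0.114  0.02 ] [ 0.769 -0.055  0.115] [ 0.698 -0.087  0.084]
```

View pics/topc.png

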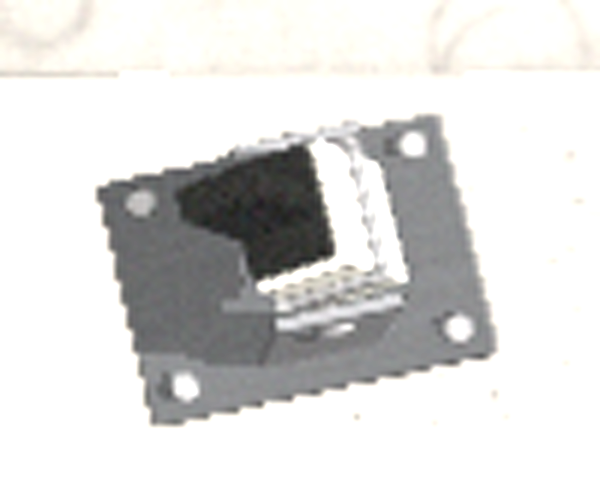

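View pics/scenec.png

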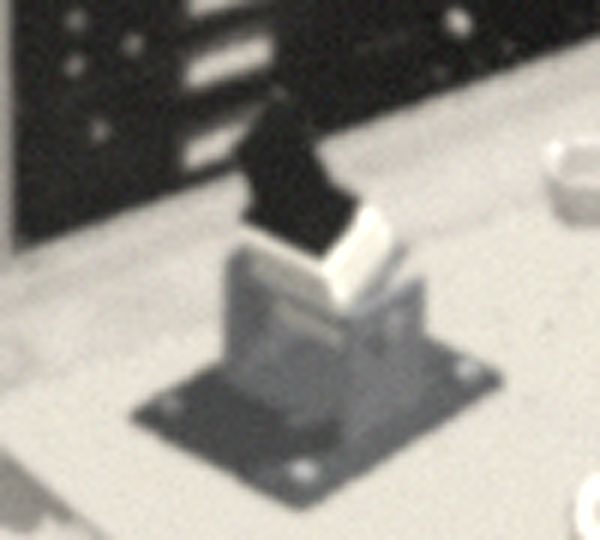

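```bash
python3 - <<'E'
from h import *
np.set_printoptions(precision=4,suppress=True)
pc=plane('top',[(361.7,181.3),(418,169.2),(427.5,208.7),(370.3,220.5)],.010); print(pc,np.linalg.norm(pc[1]-pc[0]),np.linalg.norm(pc[2]-pc[1]))
ps=plane('scene',[(290+500/6,170+380/6),(290+298/6,170+508/6),(290+130/6,170+415/6)],.010);print('scene plate',ps)
e=(pc[1]-pc[0]+pc[2]-pc[3])[:2]; f=(pc[0]-pc[3]+pc[1]-pc[2])[:2]
print('yaw x',np.degrees(np.arctan2(e[1],e[0])),'yaw y-90',np.degrees(np.arctan2(f[1],f[0]))-90)
a=np.arctan2(e[1],e[0]); b=np.arctan2(f[1],f[0])-np.pi/2; yaw=(a*.6+b*.4); print(yaw)
px=np.array([np.cos(yaw),np.sin(yaw),0]);Y=np.array([-np.sin(yaw),np.cos(yaw),0]);s=np.radians(28)
Z=-px*np.sin(s)+np.array([0,0,np.cos(s)]);X=np.cross(Y,Z);P=np.c_[X,Y,Z];c0=pc.mean(0);c0[2]=0;print('center',c0,'X',X,'Y',Y,'Z',Z)
np.save('P.npy',P)
for n in('top','scene'):
    g=np.load(n+'0.npz');C=cloud(n,g['d']);L=g['p'].max(2).astype(int)
    m=(np.linalg.norm(C[:,:,:2]-c0[:2],axis=2)<.13)&(C[:,:,2]>.095)&(C[:,:,2]<.19)
    q=(C-c0)@P
    for nm,mm in dict(dark=m&(L<45),white=m&(L>110)).items():
        print(n,nm,mm.sum(),'pct 3,10,50,90,97 of x,y,z\n',np.percentile(q[mm],[3,10,50,90,97],axis=0))
        if nm=='dark':
            zz=q[mm]; 
            for lo in np.arange(.10,.19,.01):
                k=zz[(zz[:,2]>lo)&(zz[:,2]<lo+.01)]
                if len(k)>4: print('%.3f'%lo,len(k),np.percentile(k[:,:2],[5,50,95],axis=0).T.ravel())
E
```

```text
[[ 0.6669 -0.2003  0.01  ]
 [ 0.6935 -0.3356  0.01  ]
 [ 0.5968 -0.3529  0.01  ]
 [ 0.5717 -0.217   0.01  ]] 0.13791278553194478 0.09825322799209976
scene plate [[ 0.5949 -0.3475  0.01  ]
 [ 0.5695 -0.2141  0.01  ]
 [ 0.6656 -0.1976  0.01  ]]
yaw x -79.20614958891112 yaw y-90 -79.94370634648912
-1.38755721568968
center [ 0.6322 -0.2765  0.    ] X [ 0.1609 -0.8682  0.4695] Y [0.9833 0.1822 0.    ] Z [-0.0855  0.4616  0.8829]
top dark 328 pct 3,10,50,90,97 of x,y,z
 [[ 0.0216 -0.0182  0.1066]
 [ 0.0247 -0.0142  0.1077]
 [ 0.0398 -0.0048  0.1343]
 [ 0.0519  0.007   0.1653]
 [ 0.0529  0.0194  0.1674]]
0.100 64 [ 0.0217  0.0386  0.0503 -0.0187 -0.0089  0.021 ]
0.110 71 [ 0.0248  0.0399  0.0523 -0.0193 -0.0079  0.0196]
0.120 23 [ 0.0237  0.0435  0.0535 -0.0063 -0.005   0.0044]
0.130 23 [ 0.0242  0.0463  0.0532 -0.0065 -0.0052  0.0044]
0.140 25 [ 0.0263  0.0426  0.0528 -0.0067 -0.0051  0.0051]
0.150 29 [ 0.024   0.0468  0.0528 -0.0062 -0.0042  0.0055]
0.160 91 [ 0.0217  0.0366  0.051  -0.0054  0.0005  0.007 ]
top white 130 pct 3,10,50,90,97 of x,y,z
 [[ 0.024  -0.0227  0.0804]
 [ 0.0334 -0.
[... 166 characters left out ...]
 [ 0.0202 -0.0124  0.109 ]
 [ 0.0326 -0.0045  0.1354]
 [ 0.0466  0.0025  0.1638]
 [ 0.0486  0.0055  0.1665]]
0.100 42 [ 0.0206  0.0301  0.0455 -0.0181 -0.0093  0.0139]
0.110 50 [ 0.0201  0.0339  0.0468 -0.0208 -0.0057  0.0007]
0.120 36 [ 0.0186  0.0303  0.047  -0.0073 -0.0045  0.0027]
0.130 32 [ 0.0197  0.0288  0.0459 -0.0068 -0.0041  0.0014]
0.140 29 [ 0.019   0.0328  0.05   -0.0065 -0.0047 -0.0016]
0.150 41 [ 0.0188  0.0333  0.0479 -0.0073 -0.0042  0.0032]
0.160 57 [ 0.0211  0.0373  0.0502 -0.0064 -0.0019  0.0055]
scene white 56 pct 3,10,50,90,97 of x,y,z
 [[ 0.0172 -0.0234  0.0854]
 [ 0.0197 -0.0228  0.0894]
 [ 0.0393 -0.0192  0.0964]
 [ 0.0521 -0.0003  0.0994]
 [ 0.0533  0.0181  0.1011]]
```

```bash
cat >> h.py <<'E'
P=np.load('P.npy'); c0=np.array([.6322,-.2765,0])
mouth=c0+P@[.0355,0,.0995]
def cur():
    s=ctrl.sense(); q=s['tcp_rot']; return s,np.array(s['tool_pos']),R.from_quat([q[1],q[2],q[3],q[0]])
E
python3 - <<'E'
from h import *
np.set_printoptions(precision=4,suppress=True)
s,t,r=cur(); print('mouth',mouth)
print(r.as_matrix())
for sg in(1,-1):
    T=np.c_[np.cross(sg*P[:,1],-P[:,2]),sg*P[:,1],-P[:,2]]
    print(sg,np.degrees((R.from_matrix(T)*r.inv()).as_rotvec()))
for h in(.021,.141): g=mouth+P[:,2]*h; print(h,g,g-t)
g=np.load('top0.npz');C=cloud('top',g['d']);print('box front',C[120:140:2,395])
E
```

```text
mouth [ 0.6294 -0.2614  0.1045]
[[ 0.9735  0.2288 -0.0006]
 [ 0.2288 -0.9735  0.002 ]
 [-0.0001 -0.0021 -1.    ]]
1 [-25.8987  16.7532  85.4128]
-1 [-17.1947 -26.1011 -90.7287]
0.021 [ 0.6276 -0.2517  0.1231] [ 0.4619  0.4533 -0.1072]
0.141 [ 0.6173 -0.1963  0.229 ] [ 0.4517  0.5087 -0.0012]
box front [[ 0.7832 -0.2742  0.1043]
 [ 0.7843 -0.2761  0.0884]
 [ 0.7821 -0.2768  0.0812]
 [ 0.7848 -0.2793  0.0603]
 [ 0.7847 -0.2808  0.0469]
 [ 0.7814 -0.2812  0.0423]
 [ 0.782  -0.283   0.0264]
 [ 0.7855 -0.286   0.0018]
 [ 0.7801 -0.2856  0.0026]
 [ 0.7768 -0.2861 -0.0026]]
```

Request:
{"op": "drive_tool", "data": {
  "deltas": [
    [[0.03,0.034,0.02,-1.7,1.1,5.7,1],[0.06,0.068,0.04,-3.4,2.2,11.4,1],[0.09,0.102,0.06,-5.2,3.4,17.1,1],[0.12,0.136,0.08,-6.9,4.5,22.8,1],[0.15,0.17,0.1,-8.6,5.6,28.5,1],[0.18,0.204,0.12,-10.4,6.7,34.2,1],[0.21,0.238,0.13,-12.1,7.8,39.9,1],[0.24,0.272,0.13,-13.8,8.9,45.6,1],[0.27,0.306,0.13,-15.5,10.1,51.2,1],[0.3,0.34,0.13,-17.3,11.2,56.9,1],[0.33,0.374,0.13,-19,12.3,62.6,1],[0.36,0.408,0.13,-20.7,13.4,68.3,1]]
  ]
}}

```text
time: 1.6
tool_pos: [0.5264, -0.2964, 0.361]
tcp_rot: [0.155, 0.735, 0.647, -0.128]
contact_force: [0.5, -0.3, -0.9]
gripper_width: 0.0855
gripper_force: 0.0
```

```bash
cat > st.py <<'E'
from h import *
import sys
np.set_printoptions(precision=4,suppress=True)
s,t,r=cur(); h=float(sys.argv[1])
T=np.c_[np.cross(P[:,1],-P[:,2]),P[:,1],-P[:,2]]
print(s['time'],s['joints'],'w',s['gripper_width'],s['gripper_force'],'F',s['contact_force'])
print('local',(t-mouth)@P,'dpos',mouth+P[:,2]*h-t,'drot',np.degrees((R.from_matrix(T)*r.inv()).as_rotvec()))
E
python3 st.py .16
```

```text
1.6 [ 0.4358  0.2679 -0.2438  1.8799  0.5614  0.9797 -0.2371] w 0.08545663185074852 0.0 F [ 0.4961 -0.3276 -0.8597]
local [ 0.1342 -0.1077  0.2191] dpos [ 0.0893  0.1089 -0.1152] drot [-5.1524  3.3878 16.8751]
```

Request:
{"op": "drive_tool", "data": {
  "deltas": [
    [[0.03,0.036,0,-1.7,1.1,5.6,1],[0.06,0.072,0,-3.4,2.2,11.2,1],[0.09,0.109,0,-5.1,3.4,16.9,1],[0.09,0.109,-0.04,-5.1,3.4,16.9,1],[0.09,0.109,-0.08,-5.1,3.4,16.9,1],[0.09,0.109,-0.115,-5.1,3.4,16.9,1],[0.09,0.109,-0.115,-5.1,3.4,16.9,1],[0.09,0.109,-0.115,-5.1,3.4,16.9,1]]
  ]
}}

```text
time: 2.6
tool_pos: [0.6166, -0.1889, 0.2474]
tcp_rot: [0.186, 0.622, 0.745, -0.154]
contact_force: [0.6, 0.5, -1.0]
gripper_width: 0.0853
gripper_force: 0.0
```

```bash
python3 st.py .1; python3 st.py .021; python3 - <<'E'
from h import *
p,d=cams.capture('top');a=cv2.resize(p[110:260,300:450],None,fx=4,fy=4,interpolation=cv2.INTER_CUBIC);cv2.imwrite('pics/t1.png',np.clip(a[:,:,::-1]*1.5,0,255))
E
```

```text
2.6 [ 0.2107  0.4608 -0.2837  1.9248  0.8274  0.8861 -0.438 ] w 0.08526895394801312 0.0 F [ 0.561   0.5047 -0.9601]
local [0.002  0.0006 0.1607] dpos [ 0.0043 -0.0264 -0.0546] drot [-0.087   0.13    0.1604]
2.6 [ 0.2107  0.4608 -0.2837  1.9248  0.8274  0.8861 -0.438 ] w 0.08526895394801312 0.0 F [ 0.561   0.5047 -0.9601]
local [0.002  0.0006 0.1607] dpos [ 0.011  -0.0628 -0.1243] drot [-0.087   0.13    0.1604][ WARN:0@0.682] global loadsave.cpp:1063 imwrite_ Unsupported depth image for selected encoder is fallbacked to CV_8U.
```

View pics/t1.png

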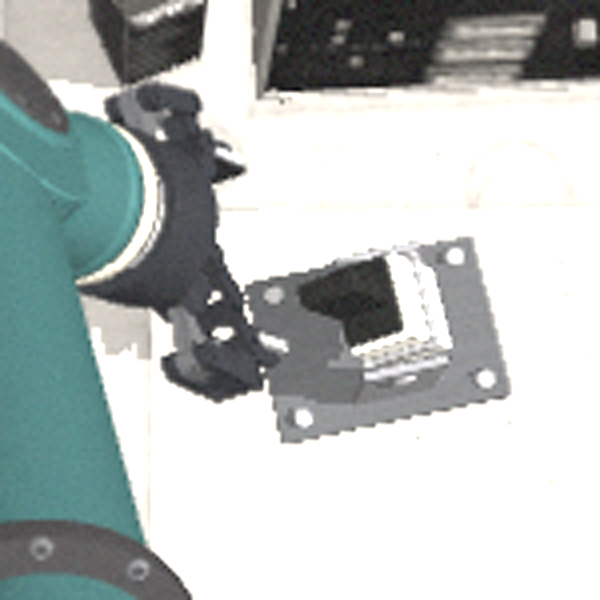

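The fingers, at about (235,165) and (275,345), straddle the tab's line. The path down the axis is clear.

Request:
{"op": "drive_tool", "data": {
  "deltas": [
    [[0.0014,-0.008,-0.0155,0,0,0,1],[0.0028,-0.016,-0.031,0,0.1,0.1,1],[0.0041,-0.0235,-0.0465,0,0.1,0.1,1],[0.0055,-0.0315,-0.062,0,0.1,0.1,1],[0.0069,-0.0395,-0.0775,-0.1,0.1,0.1,1],[0.0083,-0.047,-0.093,-0.1,0.1,0.2,1],[0.0096,-0.055,-0.1085,-0.1,0.1,0.2,1],[0.011,-0.0628,-0.1243,-0.1,0.1,0.2,1],[0.011,-0.0628,-0.1243,-0.1,0.1,0.2,1],[0.011,-0.0628,-0.1243,-0.1,0.1,0.2,1]]
  ]
}}

```text
time: 3.9
tool_pos: [0.6272, -0.2513, 0.1221]
tcp_rot: [0.186, 0.62, 0.746, -0.155]
contact_force: [0.1, 1.1, 0.3]
gripper_width: 0.0851
gripper_force: 0.0
```

```bash
python3 st.py .021; python3 - <<'E'
from h import *
p,d=cams.capture('scene');a=cv2.resize(p[150:270,270:390],None,fx=5,fy=5,interpolation=cv2.INTER_CUBIC);cv2.imwrite('pics/s1.png',np.clip(a[:,:,::-1]*1.5,0,255).astype('uint8'))
E
```

```text
3.9 [ 0.2309  0.645  -0.1785  1.9624  1.0385  0.6828 -0.5977] w 0.0850908773020082 0.0 F [0.0617 1.0749 0.2841]
local [-0.0008 -0.0003  0.0204] dpos [ 0.0004 -0.0004  0.0009] drot [-0.015  -0.0229 -0.0562]
```

View pics/s1.png

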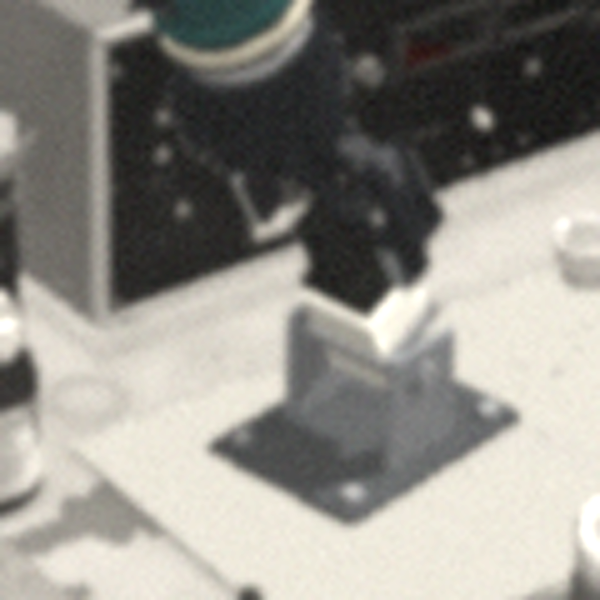

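The fingers straddle the tab just above the neck at (370,310), and nothing is touched. Now I close the gripper.

Request:
{"op": "drive_tool", "data": {
  "deltas": [
    [[0,0,0,0,0,0,0.4],[0,0,0,0,0,0,0.25],[0,0,0,0,0,0,0.15],[0,0,0,0,0,0,0.1],[0,0,0,0,0,0,0.05],[0,0,0,0,0,0,0],[0,0,0,0,0,0,0],[0,0,0,0,0,0,0],[0,0,0,0,0,0,0],[0,0,0,0,0,0,0]]
  ],
  "newtons": 90
}}

```text
time: 5.2
tool_pos: [0.6287, -0.2509, 0.1225]
tcp_rot: [0.187, 0.62, 0.747, -0.154]
contact_force: [4.3, -0.3, -0.3]
gripper_width: 0.013
gripper_force: 88.3
```

```bash
python3 st.py .021; cat > rock.py <<'E'
from h import *
import sys
# rows: rock about lips to angle a (deg about port x; far=+y means negative turn) with lift L, relative to start pose (a0,L0)
def row(t0,a,L,a0,L0,op=0):
    piv=mouth-P[:,2]*.008
    D=R.from_rotvec(np.radians(-a)*P[:,0])*R.from_rotvec(np.radians(a0)*P[:,0])
    t1=piv+D.apply(t0-P[:,2]*L0-piv)   # undo lift, rotate about lips, lift
    t1=t1+P[:,2]*L
    return [round(float(v),4) for v in t1-t0]+[round(float(v),1) for v in np.degrees(D.as_rotvec())]+[op]
def tcp(a,L): # nominal commanded tcp
    piv=mouth-P[:,2]*.008
    return piv+R.from_rotvec(np.radians(-a)*P[:,0]).apply(P[:,2]*.029)+P[:,2]*L
E
python3 - <<'E'
from rock import *
for seq in ([(2,0),(4,0),(6,0),(8,0)],):
    for a,L in seq: print(a,L,row(tcp(0,0),a,L,0,0))
E
```

```text
5.2 [ 0.2307  0.645  -0.1788  1.961   1.0395  0.6814 -0.5976] w 0.012980935720479056 88.30676078796387 F [ 4.2802 -0.3403 -0.3215]
local [-0.0007  0.0012  0.0208] dpos [-0.0011 -0.0008  0.0005] drot [-0.0452  0.1154 -0.157 ]
2 0 [0.001, 0.0002, -0.0, -0.3, 1.7, -0.9, 0]
4 0 [0.002, 0.0003, -0.0001, -0.6, 3.5, -1.9, 0]
6 0 [0.003, 0.0005, -0.0001, -1.0, 5.2, -2.8, 0]
8 0 [0.004, 0.0006, -0.0002, -1.3, 6.9, -3.8, 0]
```

```bash
cat > gen.py <<'E'
from rock import *
import json,sys
# gen: a0 L0(mm) then a,L,n ... ; off = mm along port Y added to each row (first call only)
v=list(map(float,sys.argv[2:])); off=float(sys.argv[1]); a0,L0=v[:2]; a,L=a0,L0; rows=[]
for i in range(2,len(v),3):
    A,B,n=v[i],v[i+1],int(v[i+2])
    for k in range(1,n+1):
        r=row(tcp(a0,L0/1e3),a+(A-a)*k/n,(L+(B-L)*k/n)/1e3,a0,L0/1e3); r[:3]=[round(float(x),4) for x in np.array(r[:3])+P[:,1]*off/1e3]; rows.append(r)
    a,L=A,B
print(len(rows),json.dumps(rows))
E
python3 gen.py 1.5 0 0 8 1 5 8 1 1; echo;python3 gen.py 0 8 1 -8 4 8 -8 4 1
```

```text
6 [[0.0023, 0.0005, 0.0002, -0.3, 1.4, -0.8, 0], [0.0031, 0.0008, 0.0003, -0.5, 2.8, -1.5, 0], [0.0038, 0.001, 0.0004, -0.8, 4.2, -2.3, 0], [0.0046, 0.0012, 0.0005, -1.0, 5.6, -3.0, 0], [0.0054, 0.0014, 0.0006, -1.3, 6.9, -3.8, 0], [0.0054, 0.0014, 0.0006, -1.3, 6.9, -3.8, 0]]

9 [[-0.001, 0.0, 0.0004, 0.3, -1.7, 0.9, 0], [-0.0021, 0.0001, 0.0008, 0.6, -3.5, 1.9, 0], [-0.0031, 0.0001, 0.0012, 1.0, -5.2, 2.8, 0], [-0.0041, 0.0001, 0.0016, 1.3, -6.9, 3.8, 0], [-0.0051, 0.0001, 0.0019, 1.6, -8.7, 4.7, 0], [-0.0062, 0.0, 0.0022, 1.9, -10.4, 5.6, 0], [-0.0072, 0.0, 0.0024, 2.3, -12.2, 6.6, 0], [-0.0082, -0.0001, 0.0026, 2.6, -13.9, 7.5, 0], [-0.0082, -0.0001, 0.0026, 2.6, -13.9, 7.5, 0]]
```

Request:
{"op": "drive_tool", "data": {
  "deltas": [
    [[0.0023,0.0005,0.0002,-0.3,1.4,-0.8,0],[0.0031,0.0008,0.0003,-0.5,2.8,-1.5,0],[0.0038,0.001,0.0004,-0.8,4.2,-2.3,0],[0.0046,0.0012,0.0005,-1.0,5.6,-3.0,0],[0.0054,0.0014,0.0006,-1.3,6.9,-3.8,0],[0.0054,0.0014,0.0006,-1.3,6.9,-3.8,0]]
  ]
}}

```text
time: 5.95
tool_pos: [0.6336, -0.25, 0.1225]
tcp_rot: [0.142, 0.632, 0.733, -0.206]
contact_force: [7.0, -0.6, -2.5]
gripper_width: 0.013
gripper_force: 89.3
```

```bash
python3 st.py .021;python3 -c "
from h import *
s,t,r=cur(); print('F port',s['contact_force']@P,'M port',s['torque']@P)"
```

```text
5.95 [ 0.2265  0.6936 -0.2077  1.8534  0.8997  0.8647 -0.4808] w 0.01296458521048776 89.33559894561768 F [ 6.9863 -0.6246 -2.4815]
local [-0.0007  0.0062  0.0208] dpos [-0.006  -0.0016  0.0005] drot [ 1.2871 -6.9149  3.7591]
F port [ 0.50125808  6.7555556  -3.07704302] M port [1.87877461 0.29767548 0.05856882]
```

Request:
{"op": "drive_tool", "data": {
  "deltas": [
    [[-0.001,0.0,0.0004,0.3,-1.7,0.9,0],[-0.0021,0.0001,0.0008,0.6,-3.5,1.9,0],[-0.0031,0.0001,0.0012,1.0,-5.2,2.8,0],[-0.0041,0.0001,0.0016,1.3,-6.9,3.8,0],[-0.0051,0.0001,0.0019,1.6,-8.7,4.7,0],[-0.0062,0.0,0.0022,1.9,-10.4,5.6,0],[-0.0072,0.0,0.0024,2.3,-12.2,6.6,0],[-0.0082,-0.0001,0.0026,2.6,-13.9,7.5,0],[-0.0082,-0.0001,0.0026,2.6,-13.9,7.5,0]]
  ]
}}

```text
time: 7.08
tool_pos: [0.6242, -0.25, 0.1259]
tcp_rot: [0.229, 0.606, 0.755, -0.103]
contact_force: [3.1, 1.9, 3.3]
gripper_width: 0.013
gripper_force: 89.7
```

```bash
python3 st.py .021;python3 -c "
from h import *
s,t,r=cur(); print('F port',s['contact_force']@P,'M port',s['torque']@P)"
python3 gen.py 0 -8 4 8 7 8 8 7 1;python3 gen.py 0 8 7 -8 10 8 -8 10 1
```

```text
7.075 [ 0.21    0.6034 -0.1147  2.0603  1.2508  0.5062 -0.7907] w 0.012975169292375905 89.74437832832336 F [3.1315 1.8927 3.2834]
local [-0.0007 -0.0031  0.0246] dpos [ 0.0035 -0.0017 -0.0028] drot [-1.2396  6.9363 -3.707 ]
F port [0.40208569 3.42397359 3.50493564] M port [0.73129945 0.35220339 0.10965609]
9 [[0.0009, 0.0004, 0.0004, -0.3, 1.7, -0.9, 0], [0.0019, 0.0008, 0.0008, -0.6, 3.5, -1.9, 0], [0.0029, 0.0012, 0.0012, -1.0, 5.2, -2.8, 0], [0.0038, 0.0016, 0.0016, -1.3, 6.9, -3.8, 0], [0.0048, 0.0019, 0.0019, -1.6, 8.7, -4.7, 0], [0.0057, 0.0022, 0.0022, -1.9, 10.4, -5.6, 0], [0.0067, 0.0026, 0.0024, -2.3, 12.2, -6.6, 0], [0.0077, 0.0029, 0.0026, -2.6, 13.9, -7.5, 0], [0.0077, 0.0029, 0.0026, -2.6, 13.9, -7.5, 0]]
9 [[-0.001, 0.0, 0.0004, 0.3, -1.7, 0.9, 0], [-0.0021, 0.0001, 0.0008, 0.6, -3.5, 1.9, 0], [-0.0031, 0.0001, 0.0012, 1.0, -5.2, 2.8, 0], [-0.0041, 0.0001, 0.0016, 1.3, -6.9, 3.8, 0], [-0.0051, 0.0001, 0.0019, 1.6, -8.7, 4.7, 0], [-0.0062, 0.0, 0.0022, 1.9, -10.4, 5.6, 0], [-0.0072, 0.0, 0.0024, 2.3, -12.2, 6.6, 0], [-0.0082, -0.0001, 0.0026, 2.6, -13.9, 7.5, 0], [-0.0082, -0.0001, 0.0026, 2.6, -13.9, 7.5, 0]]
```

Request:
{"op": "drive_tool", "data": {
  "deltas": [
    [[0.0009,0.0004,0.0004,-0.3,1.7,-0.9,0],[0.0019,0.0008,0.0008,-0.6,3.5,-1.9,0],[0.0029,0.0012,0.0012,-1.0,5.2,-2.8,0],[0.0038,0.0016,0.0016,-1.3,6.9,-3.8,0],[0.0048,0.0019,0.0019,-1.6,8.7,-4.7,0],[0.0057,0.0022,0.0022,-1.9,10.4,-5.6,0],[0.0067,0.0026,0.0024,-2.3,12.2,-6.6,0],[0.0077,0.0029,0.0026,-2.6,13.9,-7.5,0],[0.0077,0.0029,0.0026,-2.6,13.9,-7.5,0]]
  ]
}}

```text
time: 8.2
tool_pos: [0.633, -0.2479, 0.1267]
tcp_rot: [0.142, 0.632, 0.733, -0.206]
contact_force: [5.2, -2.1, -4.5]
gripper_width: 0.013
gripper_force: 89.2
```

```bash
cat > f.py <<'E'
from h import *
np.set_printoptions(precision=4,suppress=True)
s,t,r=cur(); print(s['time'],'local',(t-mouth)@P,'F port',s['contact_force']@P,'M port',s['torque']@P)
p,d=cams.capture('top'); C=cloud('top',d); q=(C-mouth)@P; L=p.min(2)
m=(L>110)&(abs(q[...,0])<.03)&(abs(q[...,1])<.035)&(q[...,2]>-.03)&(q[...,2]<.03); w=q[m]
print('white',m.sum(),np.percentile(w,[50,90,97],axis=0)[:,2])
p,d=cams.capture('scene'); C=cloud('scene',d); q=(C-mouth)@P; L=p.min(2)
m=(L>100)&(abs(q[...,0])<.03)&(abs(q[...,1])<.035)&(q[...,2]>-.03)&(q[...,2]<.03); w=q[m]
print('white',m.sum(),np.percentile(w,[50,90,97],axis=0)[:,2])
E
python3 f.py
```

```text
8.2 local [-0.0007  0.006   0.0255] F port [ 0.5212  4.7748 -5.3507] M port [ 2.3525  0.1642 -0.0193]
white 251 [-0.0175 -0.0015  0.0004]
white 193 [-0.0106 -0.0006  0.0017]
```

Request:
{"op": "drive_tool", "data": {
  "deltas": [
    [[-0.001,0.0,0.0004,0.3,-1.7,0.9,0],[-0.0021,0.0001,0.0008,0.6,-3.5,1.9,0],[-0.0031,0.0001,0.0012,1.0,-5.2,2.8,0],[-0.0041,0.0001,0.0016,1.3,-6.9,3.8,0],[-0.0051,0.0001,0.0019,1.6,-8.7,4.7,0],[-0.0062,0.0,0.0022,1.9,-10.4,5.6,0],[-0.0072,0.0,0.0024,2.3,-12.2,6.6,0],[-0.0082,-0.0001,0.0026,2.6,-13.9,7.5,0],[-0.0082,-0.0001,0.0026,2.6,-13.9,7.5,0]]
  ]
}}

```text
time: 9.43
tool_pos: [0.6227, -0.2482, 0.1297]
tcp_rot: [0.228, 0.607, 0.755, -0.103]
contact_force: [5.5, -0.4, -4.4]
gripper_width: 0.0129
gripper_force: 88.8
```

```bash
python3 f.py
```

```text
9.425 local [-0.0008 -0.0042  0.0289] F port [-0.8623  5.3713 -4.557 ] M port [0.8047 0.491  0.1026]
white 223 [-0.0181 -0.0028  0.0002]
white 208 [-0.0124 -0.0017  0.0003]
```

Request:
{"op": "drive_tool", "data": {
  "deltas": [
    [[0.0009,0.0004,0.0004,-0.3,1.7,-0.9,0],[0.0019,0.0008,0.0008,-0.6,3.5,-1.9,0],[0.0029,0.0012,0.0012,-1.0,5.2,-2.8,0],[0.0038,0.0016,0.0016,-1.3,6.9,-3.8,0],[0.0048,0.0019,0.0019,-1.6,8.7,-4.7,0],[0.0057,0.0022,0.0022,-1.9,10.4,-5.6,0],[0.0067,0.0026,0.0024,-2.3,12.2,-6.6,0],[0.0077,0.0029,0.0026,-2.6,13.9,-7.5,0],[0.0077,0.0029,0.0026,-2.6,13.9,-7.5,0]]
  ]
}}

```text
time: 10.65
tool_pos: [0.6329, -0.2452, 0.1317]
tcp_rot: [0.142, 0.632, 0.733, -0.206]
contact_force: [8.3, -3.6, -7.0]
gripper_width: 0.0132
gripper_force: 89.2
```

```bash
python3 f.py
```

```text
10.65 local [-0.0008  0.0064  0.0312] F port [ 1.158   7.4942 -8.5982] M port [2.1688 0.2668 0.0493]
white 248 [-0.015  -0.0019  0.0006]
white 190 [-0.0098 -0.0012  0.0006]
```

Request:
{"op": "drive_tool", "data": {
  "deltas": [
    [[-0.001,0.0,0.0004,0.3,-1.7,0.9,0],[-0.0021,0.0001,0.0008,0.6,-3.5,1.9,0],[-0.0031,0.0001,0.0012,1.0,-5.2,2.8,0],[-0.0041,0.0001,0.0016,1.3,-6.9,3.8,0],[-0.0051,0.0001,0.0019,1.6,-8.7,4.7,0],[-0.0062,0.0,0.0022,1.9,-10.4,5.6,0],[-0.0072,0.0,0.0024,2.3,-12.2,6.6,0],[-0.0082,-0.0001,0.0026,2.6,-13.9,7.5,0],[-0.0082,-0.0001,0.0026,2.6,-13.9,7.5,0]]
  ]
}}

```text
time: 11.88
tool_pos: [0.6218, -0.2454, 0.135]
tcp_rot: [0.228, 0.607, 0.754, -0.104]
contact_force: [4.3, 0.1, -1.5]
gripper_width: 0.0131
gripper_force: 89.3
```

Request:
{"op": "drive_tool", "data": {
  "deltas": [
    [[0.0009,0.0004,0.0004,-0.3,1.7,-0.9,0],[0.0019,0.0008,0.0008,-0.6,3.5,-1.9,0],[0.0029,0.0012,0.0012,-1.0,5.2,-2.8,0],[0.0038,0.0016,0.0016,-1.3,6.9,-3.8,0],[0.0048,0.0019,0.0019,-1.6,8.7,-4.7,0],[0.0057,0.0022,0.0022,-1.9,10.4,-5.6,0],[0.0067,0.0026,0.0024,-2.3,12.2,-6.6,0],[0.0077,0.0029,0.0026,-2.6,13.9,-7.5,0],[0.0077,0.0029,0.0026,-2.6,13.9,-7.5,0]]
  ]
}}

```text
time: 13.0
tool_pos: [0.6329, -0.2422, 0.1371]
tcp_rot: [0.142, 0.632, 0.734, -0.205]
contact_force: [9.7, -3.2, -7.6]
gripper_width: 0.0127
gripper_force: 89.2
```

```bash
python3 f.py
```

```text
13.0 local [-0.0008  0.007   0.0373] F port [ 0.7664  8.9311 -8.9693] M port [ 2.1568  0.1768 -0.0155]
white 245 [-0.0142 -0.0009  0.0009]
white 205 [-0.0123 -0.0012  0.0015]
```

Request:
{"op": "drive_tool", "data": {
  "deltas": [
    [[-0.001,0.0,0.0004,0.3,-1.7,0.9,0],[-0.0021,0.0001,0.0008,0.6,-3.5,1.9,0],[-0.0031,0.0001,0.0012,1.0,-5.2,2.8,0],[-0.0041,0.0001,0.0016,1.3,-6.9,3.8,0],[-0.0051,0.0001,0.0019,1.6,-8.7,4.7,0],[-0.0062,0.0,0.0022,1.9,-10.4,5.6,0],[-0.0072,0.0,0.0024,2.3,-12.2,6.6,0],[-0.0082,-0.0001,0.0026,2.6,-13.9,7.5,0],[-0.0082,-0.0001,0.0026,2.6,-13.9,7.5,0]]
  ]
}}

```text
time: 14.22
tool_pos: [0.6218, -0.2421, 0.1411]
tcp_rot: [0.228, 0.606, 0.755, -0.103]
contact_force: [1.0, 1.9, 3.0]
gripper_width: 0.0125
gripper_force: 90.1
```

Request:
{"op": "drive_tool", "data": {
  "deltas": [
    [[0.0009,0.0004,0.0004,-0.3,1.7,-0.9,0],[0.0019,0.0008,0.0008,-0.6,3.5,-1.9,0],[0.0029,0.0012,0.0012,-1.0,5.2,-2.8,0],[0.0038,0.0016,0.0016,-1.3,6.9,-3.8,0],[0.0048,0.0019,0.0019,-1.6,8.7,-4.7,0],[0.0057,0.0022,0.0022,-1.9,10.4,-5.6,0],[0.0067,0.0026,0.0024,-2.3,12.2,-6.6,0],[0.0077,0.0029,0.0026,-2.6,13.9,-7.5,0],[0.0077,0.0029,0.0026,-2.6,13.9,-7.5,0]]
  ]
}}

```text
time: 15.35
tool_pos: [0.6314, -0.238, 0.1431]
tcp_rot: [0.142, 0.632, 0.734, -0.206]
contact_force: [4.7, 0.8, 0.9]
gripper_width: 0.013
gripper_force: 90.2
```

```bash
python3 f.py; python3 gen.py 0 8 25 0 28 4; python3 gen.py 0 0 28 0 32 2 0 110 8
```

```text
15.35 local [-0.0019  0.0062  0.0447] F port [0.4752 4.7513 0.8099] M port [ 1.2349  0.4731 -0.0193]
white 284 [-0.0159 -0.0006  0.0011]
white 223 [-0.0107 -0.0016  0.0003]
4 [[-0.0011, 0.0002, 0.0008, 0.3, -1.7, 0.9, 0], [-0.0021, 0.0004, 0.0015, 0.6, -3.5, 1.9, 0], [-0.0032, 0.0006, 0.0022, 1.0, -5.2, 2.8, 0], [-0.0042, 0.0008, 0.0029, 1.3, -6.9, 3.8, 0]]
10 [[-0.0002, 0.0009, 0.0018, 0.0, 0.0, 0.0, 0], [-0.0003, 0.0018, 0.0035, 0.0, 0.0, 0.0, 0], [-0.0012, 0.0063, 0.0121, 0.0, 0.0, 0.0, 0], [-0.002, 0.0108, 0.0207, 0.0, 0.0, 0.0, 0], [-0.0028, 0.0153, 0.0294, 0.0, 0.0, 0.0, 0], [-0.0037, 0.0198, 0.038, 0.0, 0.0, 0.0, 0], [-0.0045, 0.0244, 0.0466, 0.0, 0.0, 0.0, 0], [-0.0053, 0.0289, 0.0552, 0.0, 0.0, 0.0, 0], [-0.0062, 0.0334, 0.0638, 0.0, 0.0, 0.0, 0], [-0.007, 0.0379, 0.0724, 0.0, 0.0, 0.0, 0]]
```

Past the lips, with the pull down to about zero. Straighten, then draw it out.

Request:
{"op": "drive_tool", "data": {
  "deltas": [
    [[-0.0011,0.0002,0.0008,0.3,-1.7,0.9,0],[-0.0021,0.0004,0.0015,0.6,-3.5,1.9,0],[-0.0032,0.0006,0.0022,1.0,-5.2,2.8,0],[-0.0042,0.0008,0.0029,1.3,-6.9,3.8,0]]
  ]
}}

```text
time: 15.95
tool_pos: [0.6241, -0.2382, 0.1453]
tcp_rot: [0.185, 0.62, 0.746, -0.155]
contact_force: [3.0, -0.5, -3.1]
gripper_width: 0.013
gripper_force: 89.8
```

Request:
{"op": "drive_tool", "data": {
  "deltas": [
    [[-0.0002,0.0009,0.0018,0.0,0.0,0.0,0],[-0.0003,0.0018,0.0035,0.0,0.0,0.0,0],[-0.0012,0.0063,0.0121,0.0,0.0,0.0,0],[-0.002,0.0108,0.0207,0.0,0.0,0.0,0],[-0.0028,0.0153,0.0294,0.0,0.0,0.0,0],[-0.0037,0.0198,0.038,0.0,0.0,0.0,0],[-0.0045,0.0244,0.0466,0.0,0.0,0.0,0],[-0.0053,0.0289,0.0552,0.0,0.0,0.0,0],[-0.0062,0.0334,0.0638,0.0,0.0,0.0,0],[-0.007,0.0379,0.0724,0.0,0.0,0.0,0]]
  ]
}}

```text
time: 17.2
tool_pos: [0.6189, -0.2, 0.2193]
tcp_rot: [0.186, 0.62, 0.746, -0.155]
contact_force: [-0.3, -0.6, -1.1]
gripper_width: 0.013
gripper_force: 89.8
```

```bash
python3 f.py; python3 st.py .1; python3 - <<'E'
from h import *
p,d=cams.capture('scene');a=cv2.resize(p[130:350,190:430],None,fx=2.7,fy=2.7,interpolation=cv2.INTER_CUBIC);cv2.imwrite('pics/s2.png',np.clip(a[:,:,::-1]*1.5,0,255).astype('uint8'))
g=np.load('top0.npz')['d'];C=cloud('top',g)
q=C[215:295,180:280].reshape(-1,3)
fl=q[(q[:,0]>.45)&(q[:,0]<.54)&(q[:,1]>.05)&(q[:,1]<.17)]; print('floor z',np.median(fl[:,2]))
w=plane('top',[(190,232),(267,225),(271,277),(194,286)],.022);c=w.mean(0);e=w[0]-w[1]+w[3]-w[2];print('tray',c,np.degrees(np.arctan2(e[1],e[0])),[np.linalg.norm(w[i]-w[(i+1)%4]) for i in range(4)])
s,t,r=cur(); T=r.as_matrix(); print(T)
# upright target: tool z down, keep tool y horizontal
E
```

```text
17.2 local [-0.0011  0.0009  0.1306] F port [-0.0541 -0.4203 -1.2714] M port [ 0.0198  0.7083 -0.0025]
white 368 [-0.0107 -0.0011  0.0013]
white 291 [-0.0091 -0.0011  0.0006]
17.3 [ 0.191   0.4964 -0.2355  1.9397  0.8572  0.8299 -0.4604] w 0.013233422941774185 89.8516595363617 F [ 0.5228  0.1733 -1.9414]
local [-0.0012  0.0019  0.1313] dpos [ 0.001  -0.0158 -0.0271] drot [-0.0228  0.0728 -0.0961]
floor z 0.004418334063287732
tray [0.49669048 0.10922963 0.022     ] 94.63987062777224 [np.float64(0.18036407580203845), np.float64(0.12162495165176115), np.float64(0.1780942071087131), np.float64(0.12658129147033845)]
[[-1.61710269e-01  9.83051613e-01  8.63673249e-02]
 [ 8.68069127e-01  1.83328642e-01 -4.61353010e-01]
 [-4.69367425e-01  3.67288734e-04 -8.83002879e-01]]
```

View pics/s2.png

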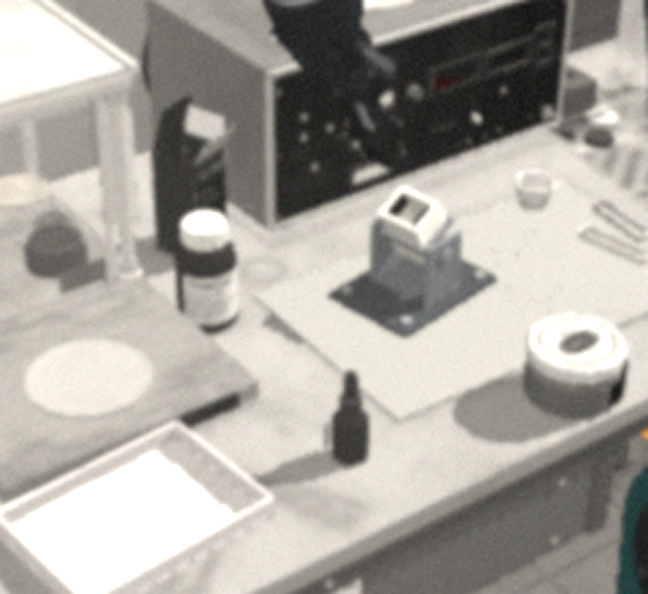

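The bung is held in the gripper, the bore is open at (410,205), and the bottles and jar are where they were. Now I carry it upright to the tray centre.

Request:
{"op": "drive_tool", "data": {
  "deltas": [
    [[-0.01,0.03,0.015,2.7,0.5,0,0],[-0.024,0.062,0.03,5.5,1.0,0,0],[-0.037,0.093,0.03,8.2,1.5,0,0],[-0.049,0.124,0.03,11,2.0,0,0],[-0.061,0.155,0.03,13.7,2.5,0,0],[-0.073,0.186,0.03,16.5,3.1,0,0],[-0.085,0.217,0.03,19.2,3.6,0,0],[-0.098,0.248,0.03,22,4.1,0,0],[-0.11,0.279,0.03,24.7,4.6,0,0],[-0.122,0.309,0.03,27.5,5.1,0,0],[-0.122,0.309,0.03,27.5,5.1,0,0]]
  ]
}}

```text
time: 18.73
tool_pos: [0.4961, 0.1096, 0.2486]
tcp_rot: [-0.0, 0.638, 0.77, -0.001]
contact_force: [0.8, -1.2, -2.5]
gripper_width: 0.013
gripper_force: 89.7
```

```bash
python3 - <<'E'
from h import *
s,t,r=cur(); print(t,r.as_matrix()[:,2],s['contact_force'],s['torque'],s['gripper_width'])
n='top'
p,d=cams.capture(n);p2,_=cams.capture('scene')
a=cv2.resize(p2[180:380,150:350],None,fx=3,fy=3,interpolation=cv2.INTER_CUBIC);cv2.imwrite('pics/s3.png',np.clip(a[:,:,::-1]*1.5,0,255).astype('uint8'))
E
```

```text
[0.49610987 0.109626   0.24855803] [-1.34472564e-03 -7.09733540e-04 -9.99998844e-01] [ 0.78565811 -1.23823021 -2.484518  ] [-0.02252457 -0.04524078 -0.03967702] 0.012980824885222174
```

View pics/s3.png

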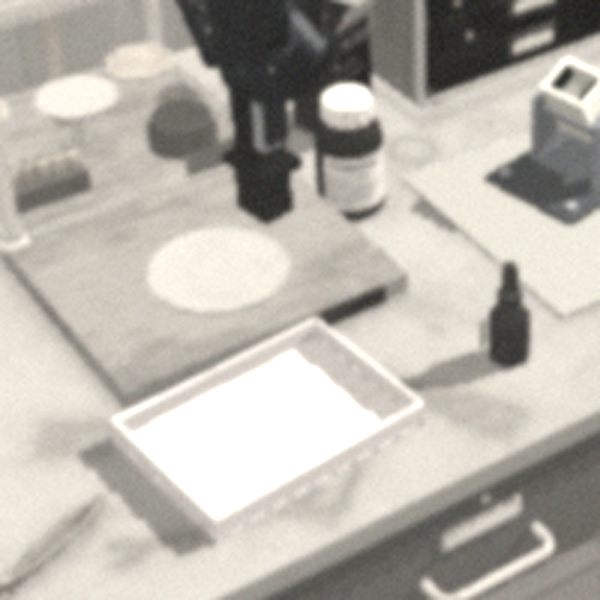

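The bung hangs upright, flange at about (262,160) and foot at (265,210), over the tray. Now I lower it.

Request:
{"op": "drive_tool", "data": {
  "deltas": [
    [[0,0,-0.025,0,0,0,0],[0,0,-0.055,0,0,0,0],[0,0,-0.085,0,0,0,0],[0,0,-0.115,0,0,0,0],[0,0,-0.145,0,0,0,0],[0,0,-0.165,0,0,0,0],[0,0,-0.178,0,0,0,0],[0,0,-0.183,0,0,0,0],[0,0,-0.185,0,0,0,0],[0,0,-0.185,0,0,0,0]]
  ]
}}

```text
time: 20.08
tool_pos: [0.4975, 0.1087, 0.0642]
tcp_rot: [0.0, 0.639, 0.769, 0.0]
contact_force: [0.4, -0.8, -2.4]
gripper_width: 0.013
gripper_force: 89.8
```

Request:
{"op": "drive_tool", "data": {
  "deltas": [
    [[0,0,-0.0015,0,0,0,0],[0,0,-0.003,0,0,0,0],[0,0,-0.0045,0,0,0,0],[0,0,-0.006,0,0,0,0],[0,0,-0.006,0,0,0,0]]
  ]
}}

```text
time: 20.7
tool_pos: [0.4971, 0.1087, 0.058]
tcp_rot: [0.0, 0.639, 0.769, -0.0]
contact_force: [-0.2, 0.2, 2.2]
gripper_width: 0.0129
gripper_force: 90.1
```

Request:
{"op": "drive_tool", "data": {
  "deltas": [
    [[0,0,-0.001,0,0,0,0],[0,0,-0.0015,0,0,0,0],[0,0,-0.0015,0,0,0,0]]
  ]
}}

```text
time: 21.08
tool_pos: [0.4972, 0.1087, 0.0579]
tcp_rot: [0.001, 0.639, 0.769, -0.0]
contact_force: [-3.4, -0.8, 17.9]
gripper_width: 0.0129
gripper_force: 92.8
```

On the floor (18 N). I back off slightly and open gently.

Request:
{"op": "drive_tool", "data": {
  "deltas": [
    [[0,0,0.001,0,0,0,0],[0,0,0.001,0,0,0,0.18],[0,0,0.001,0,0,0,0.25],[0,0,0.001,0,0,0,0.4],[0,0,0.001,0,0,0,0.6],[0,0,0.001,0,0,0,0.6],[0,0,0.001,0,0,0,0.6],[0,0,0.001,0,0,0,0.6]]
  ]
}}

```text
time: 22.08
tool_pos: [0.4971, 0.1087, 0.0572]
tcp_rot: [-0.0, 0.639, 0.769, -0.0]
contact_force: [0.3, 0.1, -0.2]
gripper_width: 0.0511
gripper_force: 0.0
```

Request:
{"op": "drive_tool", "data": {
  "deltas": [
    [[0,0,0.01,0,0,0,0.6],[0,0,0.03,0,0,0,0.6],[0,0,0.06,0,0,0,0.6],[0,0,0.1,0,0,0,0.6],[0,0,0.14,0,0,0,0.6],[0,0,0.18,0,0,0,0.6],[0,-0.05,0.2,0,0,0,0.6],[0,-0.1,0.2,0,0,0,0.6],[0,-0.15,0.2,0,0,0,0.6],[0,-0.15,0.2,0,0,0,0.6]]
  ]
}}

```text
time: 23.32
tool_pos: [0.4963, -0.0463, 0.2574]
tcp_rot: [0.0, 0.642, 0.766, -0.001]
contact_force: [0.1, 0.8, 0.2]
gripper_width: 0.0511
gripper_force: 0.0
```

```bash
python3 - <<'E'
from h import *
p2,d=cams.capture('scene')
a=cv2.resize(p2[180:380,150:410],None,fx=3,fy=3,interpolation=cv2.INTER_CUBIC);cv2.imwrite('pics/s4.png',np.clip(a[:,:,::-1]*1.5,0,255).astype('uint8'))
C=cloud('scene',d); m=(p2.max(2)<45)&(abs(C[...,0]-.497)<.08)&(abs(C[...,1]-.109)<.1)&(C[...,2]>.01)&(C[...,2]<.15)
print(m.sum(),C[m].min(0),C[m].max(0)); print(ctrl.sense()['contact_force'])
E
```

```text
480 [0.47173124 0.01136152 0.01023082] [0.57548631 0.12596581 0.10549209]
[-0.10391962  0.2882702  -0.21595949]
```

View pics/s4.png

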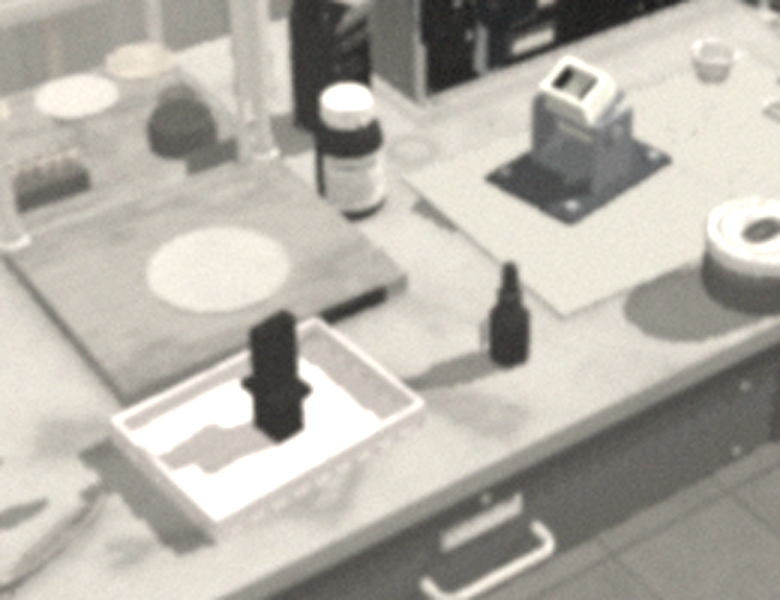

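The bung stands upright in the tray, foot at about (278,430). The neck is home, and the bottle (510,330) and jar (745,250) are undisturbed.

```bash
python3 -c "
from rig import ctrl
print(ctrl.sign_off())"
```

```text
the job is handed in; nothing more can be done
None
```

The job is handed in: the bung was rocked and drawn out with low force, and it stands upright in the tray; the last picture shows the neck home and the dropper bottle and jar where they were (no verdict came back).

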